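# Fit the index plate on the indexing head and set it to zero

### The arm

A 6-joint arm with a two-finger parallel gripper is mounted at the origin on a cart in front of the work surface, level with it; the furniture and walls round the work are solid. World frame = base frame: x ahead of the robot, y to its left, z up, the work surface at z = 0. Lengths are in m, angles in rad, forces in N, time in s.
With the tool pointing down it reaches from about 0.4 to 0.925 m from the base axis. Payload 3.4 kg.
Tool frame: the origin (TCP) lies at the very end of the fingers, on their centre line; the grasp point (between the pads) lies 19 mm behind it; z points along the fingers, y is the line along which they close (so a half turn about z gives the same grasp; the last joint's range is limited). The gripper opens to 85 mm and grips with 20 to 120 N. Pads are 22 mm wide; open, the fingers measure 114 mm over their backs; the gripper's body (76 mm by 85 mm) begins 54 mm behind the grasp point. The pads swing forward as they close: fully open they stand 13 mm farther back than shut.
Start: joints at [-1.375, 0.307, 1.506, -0, 1.328, -0.073], TCP at [0.153, -0.554, 0.231] pointing down, gripper open.
Joint ranges: [-3.12, 3.12], [-1.05, 2.28], [0.14, 2.33], [-1.42, 4.57], [0.1, 2.73], [-2.68, 2.68]. Speed limits (rad/s): [2.57, 2.57, 3.14, 3.14, 3.14, 3.14].

### API

Orientations are given as [roll, pitch, yaw] about the fixed x, y, z axes, in that order (R = Rz(yaw) Ry(pitch) Rx(roll)).
In Python, from bench import robot, get_image gives the robot as it stands.
- The arm moves only by the shell command python3 -m pendant 'ROWS'. ROWS is a JSON object of lists of equal length, an entry for each row: "angular": the turn, a rotation vector about the tool's x, y, z in units of 8 degrees (1.0 is 8 degrees), a list of three; "translation": the shift along the tool's x, y, z in cm, a list of three; "gripper": the finger opening in cm, from 0 to 8.54. A call has 1 to 20 rows; each row is the pose to reach, as a shift and turn from the pose commanded when the call began, along the tool's axes at that moment; what a row does not reach only later rows make up. A row lasts 1/8 s, in which the tool goes at most 62.5 mm and 10.7 degrees, less where a joint would pass 70% of its speed; a pose out of reach is approached as far as the arm can. A call with a gripper value outside its range is refused whole. The fingers move at their own pace and stop on an object; the grip force is fixed at half the most. Time passes only in rows, so rows that repeat a pose let the fingers close. It gives the time, the measured TCP pose, the force, the opening and the grip force at its end, in the units of the state.
- robot.get_state(): the state, without advancing time (a new reading comes with each control period).
- get_image(name): name is "scene" or "top" or "wrist"; returns a dict with "img" (420x560x3 uint8, red, green, blue), "intrinsics" (3x3 intrinsics, pixels), "R" (3x3) and "t" (3): a world point X has camera coordinates R X + t; the wrist camera has in their place "tool_from_camera" (4x4, takes a point from camera to tool coordinates, whose origin is the TCP and whose axes are the flange's). Camera axes: x right, y down, z forward; pixel columns grow to the right and rows downward; lengths in m; the calibration is good to about 2 mm. A picture is of the moment at which its call begins: read the wrist's pose just before it. There is no depth.
- robot.finish_job(): hands the job in; it is judged then, once.
The state is a dict: "time_s": time; "joints": joint angles; "dq": joint speeds; "joint_torque": joint torques, N m; "tcp_pos": TCP position; "eef_rot": TCP orientation; "ft_force": force on the tool from outside, world axes, zero at the start; "moment": the same for the moment, N m; "opening": finger opening in m; "gripper_force": force on a finger pad.
Only numpy, scipy, OpenCV 4.12 (cv2) and the standard library are available. Lean on these libraries where they do the work, as an engineer would, in place of code of your own. Each camera call takes 0.05 s, during which the arm holds its last target. There are 200 camera calls.

### The job

Pick up the round index plate by its hub and lower it over the shaft of the green indexing head; turn it gently on the shaft, by feel, until the drive pin drops into the plate's hole, and let it down fully home, flush on the spindle. Then, with the plate home, turn plate and spindle together until the plate's red line points at the red pointer on the head, and let go. Never force it: if it does not go down it is not on the pin, so never push down with more than about 40 N, and leave the tape measure, screwdriver and oil can where they are.

Things in the scene. Friction and masses are not known exactly. Their poses are not given: they have to be found in the camera images.
- index_plate: Loose bare-aluminium disc, 96 mm across, 10 mm thick, 0.25 to 0.5 kg with its hub, lying flat on the bench, hub up. Origin: centre of the underside, z up. A straight round bore, 18 mm in diameter, runs through disc and hub on the z axis. It goes home only when its yaw is that of the pin (see seat) within about 0.05 rad.
- hub (a point): Top centre of the plate's dark steel block hub, 46 mm above the plate's underside. The hub stands 36 mm high on the disc, 34 mm along the plate's x and 40 mm along its y: take it by the flat sides that face the plate's +x and -x, so that the pin cannot tip it in the fingers.
- pin_hole (a point): Centre, on the upper face, of the only pin hole: round, 10 mm in diameter, right through the disc, 30 mm from the plate's axis towards its -x.
- plate_mark (a point): Outer end (at the rim) of the red line that runs out from the pin hole on the plate's upper face, 46 mm from the plate's axis towards its -x, 10 mm above its underside.
- head: Green indexing head fixed to the bench: square foot 110 mm wide, on it the steel spindle, an 88 mm disc that turns about the head's z axis from -0.6 to 1.8 rad against a stiff friction of 0.15 N m and stays where left. Origin: centre of the underside, z up. The oiled steel has friction of about 0.25.
- seat (a point): Centre of the spindle's face, 42 mm above the head's underside; the plate's origin rests here when home. The brass drive pin (8 mm thick, 9 mm high, 0.8 mm chamfer) stands on the face 30 mm from the axis. Its direction is not measured: it starts 0.25 to 1.45 rad counter-clockwise from above off the head's -x. Look, or feel for it: off the pin the plate stops 9 mm above home.
- shaft_top (a point): Top of the spindle's central shaft, on the axis, 40 mm above the face and 82 mm above the head's underside; 16 mm in diameter, its top 4 mm chamfered. When the plate is home the hub's top stands 6 mm above it.
- zero_mark (a point): Top of the upright pointer with a red mark on the head, 55.5 mm from the head's axis towards its -x, 42 mm above its underside (lower than the disc's top, just outside its rim).
- tape_measure: Yellow tape measure, about 77 x 83 x 35 mm, bystander. Origin: centre of the underside.
- screwdriver: Screwdriver with a red handle, about 207 mm long and 30 mm high, lying along y in front, bystander. Origin: centre of the underside.
- oil_can: Metal pump oil can with bent spout, 79 mm wide, 152 mm high, bystander. Origin: centre of the underside.
Not all that is in view belongs to the job. Leave any blue, orange or pink look-alike of the index_plate alone.

How it is judged:
On the way:
1. the plate is home on the spindle, shaft and pin both entered (z of index_plate in the frame of head below 0.0445 m and horizontal distance between index_plate and seat below 0.004 m and angle between index_plate's own z axis and vertical below 0.06 rad), for 0.2 s.
At the end, for the whole second after the job is handed in: The plate rests home on the spindle (underside less than 2.5 mm above the face, centred within 4 mm, tilted less than 0.06 rad), its red line points at the pointer within 0.1 rad, and it is at rest (all of step 1 and angle between the x axis of index_plate and the x axis of head, either way round below 0.1 rad and x of plate_mark in the frame of head below -0.03 m and linear speed of index_plate below 0.01 m/s); the robot touches nothing.
It fails at once if the plate is forced on the head: contact force above 80 N, side loads on shaft and pin included (a push of about 40 N down while it stands on the pin can give this) (contact force between index_plate and head above 80 N).
It fails at once if a bystander (tape measure, screwdriver or oil can) is moved more than 30 mm (distance of any of tape_measure, screwdriver, oil_can from where it was at the start of the episode above 0.03 m).
It also fails if it takes over 67 s, if anything falls off the work surface, if the arm or the gripper's body presses on something with over 40 N, if the wrist force passes 120 N, or if a joint passes its speed limit or range.

## Working session

There is one attempt and no reset: what is moved stays moved. The work goes in short steps, Python scripts to look and compute and a shell command to move; the robot and the scene stay as the last step left them, time stands still between calls to the robot, and variables do not carry over. Pictures are saved under pics/ and viewed, at most 10 in all, crops included, and the job is handed in when it is done.

```bash
mkdir -p pics
cat > h.py <<'E'
import numpy as np, cv2
from bench import robot, get_image
from scipy.spatial.transform import Rotation as Ro
def grab(name,fn=None):
    s=robot.get_state(); d=get_image(name)
    if fn: cv2.imwrite('pics/'+fn,d['img'][:,:,::-1])
    K=np.array(d['intrinsics'])
    if name=='wrist':
        T=np.array(d['tool_from_camera']); W=np.eye(4); W[:3,:3]=Ro.from_euler('xyz',s['eef_rot']).as_matrix(); W[:3,3]=s['tcp_pos']
        M=np.linalg.inv(W@T); R,t=M[:3,:3],M[:3,3]
    else: R,t=np.array(d['R']),np.array(d['t'])
    return d['img'],K,R,t
def ray(px,K,R,t,z):
    d=R.T@np.linalg.inv(K)@np.array([px[0],px[1],1.]); c=-R.T@t
    return c+d*(z-c[2])/d[2]
def proj(X,K,R,t):
    p=K@(R@np.array(X)+t); return p[:2]/p[2]
E
python3 - <<'E'
from h import *
a=grab('scene','scene.png');b=grab('top','top.png')
np.savez('cams.npz',a0=a[0],a1=a[1],a2=a[2],a3=a[3],b0=b[0],b1=b[1],b2=b[2],b3=b[3])
print(robot.get_state())
for c in(a,b): print(-c[2].T@c[3])
E
```

```text
{'time_s': 0.1, 'joints': array([-1.37448390e+00,  3.07509217e-01,  1.50752935e+00, -2.34997988e-05,
        1.32838344e+00, -7.35107362e-02]), 'dq': array([-0.00025578, -0.00136634, -0.00338553,  0.00047806, -0.00182694,
       -0.00094105]), 'joint_torque': array([ 9.55934665e-04, -4.58528137e+01, -2.52608460e+01, -2.72235702e-04,
        5.60730070e-03,  1.40258868e-05]), 'tcp_pos': array([ 0.15311505, -0.55360365,  0.23047188]), 'eef_rot': array([-3.13976657e+00, -1.11614902e-04,  2.69828728e-01]), 'ft_force': array([0.23777587, 0.15221799, 0.84993144]), 'moment': array([-0.0499161 ,  0.04056883, -0.03405741]), 'gripper_force': 0.0, 'opening': 0.08499576668533664}
[-0.38724259  0.55181672  0.65547088]
[0.2843212  0.01560805 1.10859572]
```

View pics/top.png

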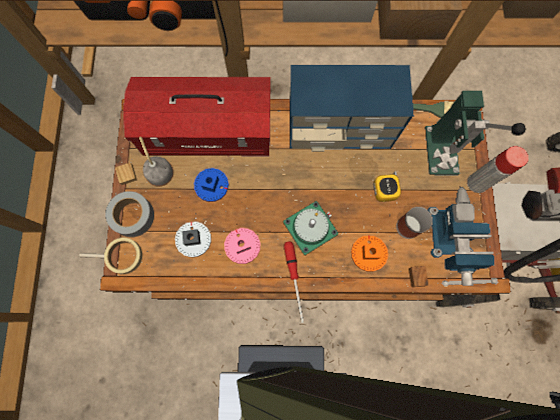

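View pics/scene.png

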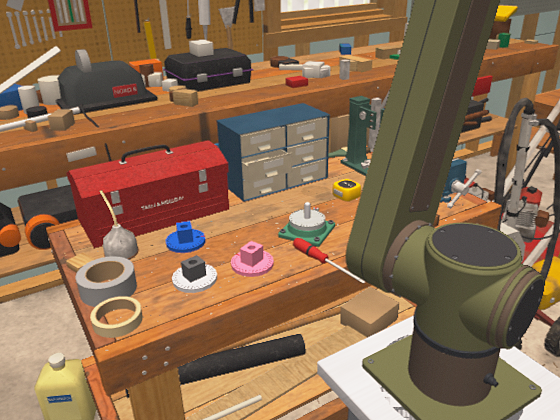

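The top view shows the bare plate at about (192,239) and the head at about (313,226). The screwdriver at (292,262) is between them and the base. The blue, pink and orange plates are look-alikes.

Run:
```python
from h import *
z=np.load('cams.npz'); im,K,R,t=[z['b%d'%i] for i in range(4)]
A=cv2.resize(im[205:275,160:230],None,fx=8,fy=8,interpolation=cv2.INTER_CUBIC)[:, :400] if 0 else cv2.resize(im[210:270,165:225],(400,400),interpolation=cv2.INTER_CUBIC)
B=cv2.resize(im[196:256,283:343],(400,400),interpolation=cv2.INTER_CUBIC)
cv2.imwrite('pics/crop.png',np.hstack([A,B])[:,:,::-1])
for n,p,h in [('plate',(192.5,239),.01),('head',(312,227),.03),('scr',(290,248),.02),('pink',(242,245),.01)]: print(n,ray(p,K,R,t,h))
```

```text
plate [0.48484361 0.24157177 0.01      ]
head [ 0.51495806 -0.07589353  0.03      ]
scr [ 0.46046573 -0.01811825  0.02      ]
pink [0.46940549 0.10901584 0.01      ]
```

View pics/crop.png

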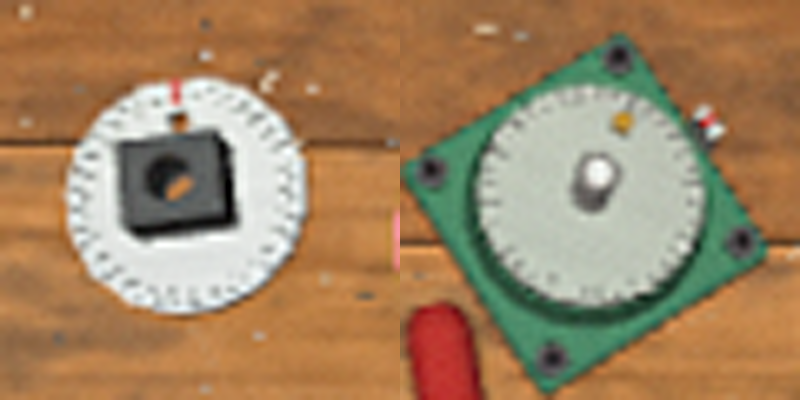

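The left crop shows the plate with its red line nearly straight up (about +x world). The right crop shows the brass pin at (622,122), the pointer at (710,124) and the shaft at (597,172).

Run:
```python
from h import *
z=np.load('cams.npz'); im,K,R,t=[z['b%d'%i] for i in range(4)]
L=lambda u,v,h:ray((165+u*.15-.42,210+v*.15-.42),K,R,t,h)
Q=lambda u,v,h:ray((283+(u-400)*.15-.42,196+v*.15-.42),K,R,t,h)
c=L(187,196,.01); m=L(176,81,.01); hub=L(170,178,.046)
s=Q(591,194,.042); pin=Q(622,120,.051); ptr=Q(710,124,.042); sh=Q(599,170,.082)
feet=[Q(u,v,.012) for u,v in((619,54),(431,170),(552,357),(740,240))]
ang=lambda a,b:np.arctan2(*(b-a)[[1,0]])
print('plate',c,hub,np.hypot(*(m-c)[:2]),'mark dir',ang(c,m))
print('seat',s,'sh',sh,'feetc',np.mean(feet,0))
print('pin',pin,np.hypot(*(pin-s)[:2]),ang(s,pin)); print('ptr',ptr,np.hypot(*(ptr-s)[:2]),ang(s,ptr))
print('foot edge dirs',ang(feet[1],feet[0]),ang(feet[2],feet[3]),ang(feet[3],feet[0]),ang(feet[2],feet[1]))
```

```text
plate [0.48489961 0.24122746 0.01      ] [0.48536713 0.24082652 0.046     ] 0.04766094207304622 mark dir 0.14881088509418894
seat [ 0.51856324 -0.0729678   0.042     ] sh [ 0.51906023 -0.07280732  0.082     ] feetc [ 0.5209702 -0.073167   0.012    ]
pin [ 0.54621659 -0.08477968  0.051     ] 0.030070389257213326 -0.40368253264451626
ptr [ 0.54699802 -0.12021765  0.042     ] 0.055146028205089896 -1.0290570930041494
foot edge dirs -1.0032983131407716 -1.0096560649105701 0.5484752460122099 0.5634447242732188
```

```bash
python3 -m pendant '{"translation":[[34,-11,0],[34,-11,0],[34,-11,0],[34,-11,0],[34,-11,0],[34,-11,0],[45,-40,0],[45,-40,0],[45,-40,0],[45,-40,0],[45,-40,0],[53.2,-67.8,3],[53.2,-67.8,3],[53.2,-67.8,3],[53.2,-67.8,3],[53.2,-67.8,3],[53.2,-67.8,3],[53.2,-67.8,3],[53.2,-67.8,3],[53.2,-67.8,3]],"angular":[[0,0,-1],[0,0,-2],[0,0,-3],[0,0,-4],[0,0,-5],[0,0,-6],[0,0,-7],[0,0,-8],[0,0,-9],[0,0,-10],[0,0,-10.4],[0,0,-10.4],[0,0,-10.4],[0,0,-10.4],[0,0,-10.4],[0,0,-10.4],[0,0,-10.4],[0,0,-10.4],[0,0,-10.4],[0,0,-10.4]],"gripper":[8.5,8.5,8.5,8.5,8.5,8.5,8.5,8.5,8.5,8.5,8.5,8.5,8.5,8.5,8.5,8.5,8.5,8.5,8.5,8.5]}'
python3 - <<'E'
from h import *
i,K,R,t=grab('wrist','w1.png')
np.savez('w1.npz',K=K,R=R,t=t)
print(-R.T@t,[proj(p,K,R,t) for p in((.485,.241,.01),(.485,.241,.046),(.531,.248,.01))])
E
```

```text
time_s: 2.6
tcp_pos: [0.4855, 0.2399, 0.2015]
eef_rot: [3.141, 0.0, 1.72]
ft_force: [-0.8, 1.2, 0.2]
opening: 0.0852
gripper_force: 0.0
[0.47637997 0.30640692 0.3449686 ] [array([284.10099166, 193.22169901]), array([283.97437982, 200.20619321]), array([325.95768307, 193.17160294])]
```

View pics/w1.png

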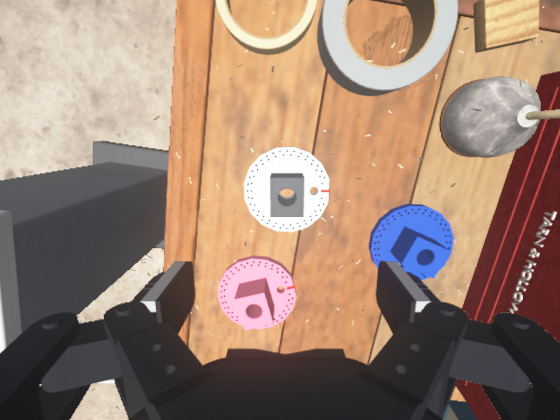

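The wrist view shows the plate at about (287,190). Its hub is square to the picture and its red line points right, to (329,191). The fingers will close along the hub's x faces.

Run:
```python
from h import *
im=cv2.imread('pics/w1.png');z=np.load('w1.npz');K,R,t=z['K'],z['R'],z['t']
r=im[135:245,232:342]; hsv=cv2.cvtColor(r,cv2.COLOR_BGR2HSV)
o=np.array([232,135])
def big(m):
    c=max(cv2.findContours(m,cv2.RETR_EXTERNAL,cv2.CHAIN_APPROX_NONE)[0],key=cv2.contourArea); return c
S,V=hsv[...,1],hsv[...,2]
c=big(((S<45)&(V>150)).astype('uint8')); c=cv2.convexHull(c); e=cv2.fitEllipse(c)
pc=ray(np.array(e[0])+o,K,R,t,.01)
inner=np.zeros(S.shape,'uint8'); cv2.circle(inner,(55,55),30,1,-1)
h=big(((V<135)&(S<80)&(inner>0)).astype('uint8')); hr=cv2.minAreaRect(h)
red=((S>120)&(V>100)&((hsv[...,0]<6)|(hsv[...,0]>174))); ys,xs=np.nonzero(red); k=(xs>70)&(xs<100)&(abs(ys-55)<15)
m=ray(np.array([xs[k].mean(),ys[k].mean()])+o,K,R,t,.01)
print(e,hr,np.array(hr[0])+o)
b=[ray(p+o,K,R,t,.046) for p in cv2.boxPoints(hr)]
print('plate',pc,'hub corners',np.round(b,4),'mark',m,np.arctan2(m[1]-pc[1],m[0]-pc[0]),k.sum(),np.hypot(*(m-pc)[:2]))
```

```text
((54.48108673095703, 53.845821380615234), (85.3913345336914, 86.43572998046875), 89.55819702148438) ((55.07758712768555, 64.3189697265625), (11.68568229675293, 18.203826904296875), 86.633544921875) [287.07758713 199.31896973]
plate [0.48687568 0.24626618 0.01      ] hub corners [[0.4779 0.2463 0.046 ]
 [0.4955 0.25   0.046 ]
 [0.4981 0.2384 0.046 ]
 [0.4802 0.2346 0.046 ]] mark [0.53066493 0.2506545  0.01      ] 0.0998810200009122 10 0.044008591755400936
```

```bash
python3 -m pendant '{"translation":[[0.4,0.1,5],[0.4,0.1,8],[0.4,0.1,8],[0.4,0.1,8]],"angular":[[0,0,0.2],[0,0,0.2],[0,0,0.2],[0,0,0.2]],"gripper":[8.5,8.5,8.5,8.5]}'
python3 - <<'E'
from h import *
i,K,R,t=grab('wrist','w2.png')
np.savez('w2.npz',K=K,R=R,t=t)
im=i[:,:,::-1].copy()
p=proj((.486,.245,.046),K,R,t).astype(int); print(p)
x0,y0=p[0]-100,max(p[1]-90,0)
print(x0,y0); cv2.imwrite('pics/w2c.png',cv2.resize(im[y0:y0+180,x0:x0+200],None,fx=3,fy=3,interpolation=cv2.INTER_CUBIC))
E
```

```text
time_s: 3.15
tcp_pos: [0.4866, 0.2452, 0.1224]
eef_rot: [3.14, -0.0, 1.693]
ft_force: [-0.4, 0.0, -0.1]
opening: 0.0852
gripper_force: 0.0
[282 224]
182 134
```

View pics/w2c.png

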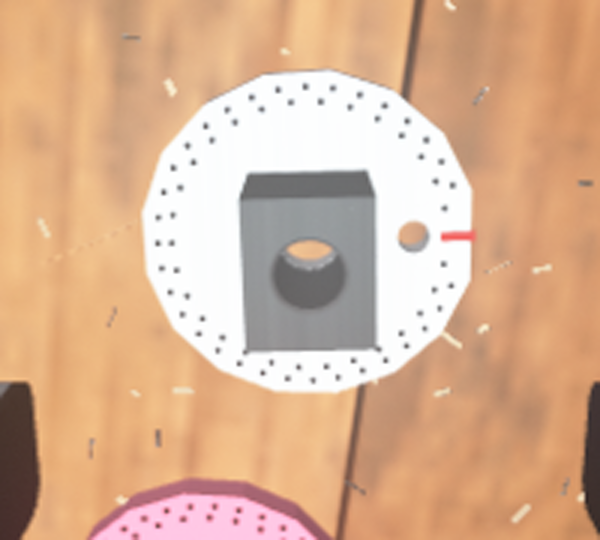

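The crop shows the bore rim centred at (309,273), hub-top corners at (239,198), (376,196), (378,348) and (246,351), the pin hole at (413,236) and the line end at (475,236).

Run:
```python
from h import *
z=np.load('w2.npz');K,R,t=z['K'],z['R'],z['t']
f=lambda u,v,h:ray(((u+.5)/3-.5+182,(v+.5)/3-.5+134),K,R,t,h)
b=f(309.5,273,.046);q=np.mean([f(u,v,.046) for u,v in((239,198),(376,196),(378,348),(246,351))],0)
d=f(308,231,.01);h=f(413,237,.01);m=f(474,236,.01)
print(b,q,d,h,m)
for c in(b,d,q): print(np.arctan2(m[1]-c[1],m[0]-c[0]),np.hypot(*(m-c)[:2]))
c=f(239,198,.046),f(376,196,.046),f(378,348,.046),f(246,351,.046)
print([np.hypot(*(c[i]-c[(i+1)%4])[:2]) for i in range(4)])
for a,e in((c[0],c[1]),(c[3],c[2])): print(np.arctan2(e[1]-a[1],e[0]-a[0]))
```

```text
[0.48738902 0.24517555 0.046     ] [0.48752222 0.24467158 0.046     ] [0.48676972 0.2467308  0.01      ] [0.51699192 0.24865988 0.01      ] [0.53437688 0.2511028  0.01      ]
0.12548161572193714 0.047360227286444644
0.09157806521981024 0.04780748871690571
0.13640667949938157 0.04729396742775192
[np.float64(0.03350154425159193), np.float64(0.0397354174682547), np.float64(0.03377867258359805), np.float64(0.04004131401429124)]
0.13762295283393888
0.14678838213813855
```

```bash
python3 -m pendant '{"translation":[[0,0.07,5],[0,0.07,9],[0,0.07,10.4],[0,0.07,10.7],[0,0.07,10.7],[0,0.07,10.7],[0,0.07,10.7],[0,0.07,10.7],[0,0.07,10.7],[0,0.07,10.7],[0,0.07,10.7]],"angular":[[0,0,0],[0,0,0],[0,0,0],[0,0,0],[0,0,0],[0,0,0],[0,0,0],[0,0,0],[0,0,0],[0,0,0],[0,0,0]],"gripper":[8.5,8.5,8.5,8.5,8.5,3,3,3,3,3,3]}'
```

```text
time_s: 4.58
tcp_pos: [0.4868, 0.2454, 0.015]
eef_rot: [3.14, -0.0, 1.694]
ft_force: [-0.9, 0.3, 5.7]
opening: 0.0337
gripper_force: 61.1
```

```bash
python3 -m pendant '{"translation":[[0,0,-2],[0,0,-7],[0,0,-13],[0,0,-18.5],[-6,-1,-18.5],[-12,-2,-18.5],[-18,-3,-18.5],[-24,-4,-18.5],[-30,-5,-18.5],[-36,-5.5,-18.5],[-40.6,-5.7,-18.5],[-40.6,-5.7,-18.5],[-40.6,-5.7,-18.5],[-40.6,-5.7,-18.5]],"angular":[[0,0,0],[0,0,0],[0,0,0],[0,0,0],[0,0,0.5],[0,0,1],[0,0,1.5],[0,0,2],[0,0,2.5],[0,0,3],[0,0,3.77],[0,0,3.77],[0,0,3.77],[0,0,3.77]],"gripper":[3,3,3,3,3,3,3,3,3,3,3,3,3,3]}'
python3 - <<'E'
from h import *
i,K,R,t=grab('wrist','w3.png')
np.savez('w3.npz',K=K,R=R,t=t)
print([proj(p,K,R,t) for p in((.519,-.073,.082),(.519,-.073,.042))])
E
```

```text
time_s: 6.32
tcp_pos: [0.4791, -0.1633, 0.1989]
eef_rot: [-3.14, -0.0, 1.169]
ft_force: [-0.4, -1.1, -3.0]
opening: 0.0332
gripper_force: 60.5
[array([287.06965648,  90.95942269]), array([286.90141308,  96.55828708])]
```

View pics/w3.png

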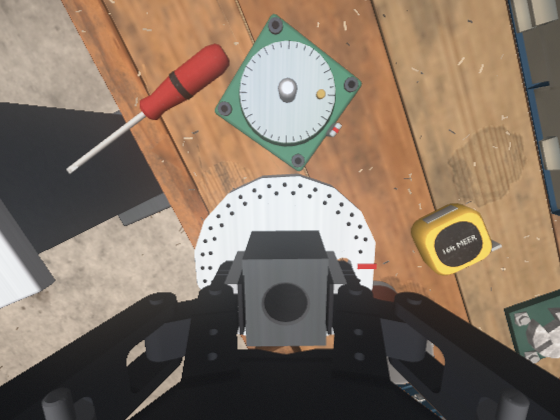

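The wrist view shows the head, with its shaft top at about (287,87), pin at (320,94) and pointer at (335,129). The held plate has its bore at (285,302) and its line end at (375,267). I'll measure both now.

Run:
```python
from h import *
im=cv2.imread('pics/w3.png');z=np.load('w3.npz');K,R,t=z['K'],z['R'],z['t']
s=robot.get_state();T=s['tcp_pos'];zp=T[2]-.015
hsv=cv2.cvtColor(im,cv2.COLOR_BGR2HSV);H,S,V=cv2.split(hsv)
roi=np.zeros_like(S);cv2.circle(roi,(287,93),80,1,-1)
def cen(m):
    ys,xs=np.nonzero(m); return xs.mean(),ys.mean(),len(xs)
disc=((S<50)&(V>140)&(roi>0)).astype('uint8')
c=max(cv2.findContours(disc,0,1)[0],key=cv2.contourArea);e=cv2.fitEllipse(cv2.convexHull(c))
seat=ray(e[0],K,R,t,.042)
g=((H>50)&(H<90)&(S>70)&(roi>0)).astype('uint8');c=max(cv2.findContours(g,0,1)[0],key=cv2.contourArea)
r=cv2.minAreaRect(cv2.convexHull(c));foot=ray(r[0],K,R,t,.012)
bx=[ray(p,K,R,t,.012) for p in cv2.boxPoints(r)]
pr=np.zeros_like(S);cv2.circle(pr,(320,94),9,1,-1)
pc=cen((H>12)&(H<32)&(S>90)&(pr>0));pin=ray(pc[:2],K,R,t,.051)
qr=np.zeros_like(S);cv2.circle(qr,(335,129),12,1,-1)
qc=cen(((H<8)|(H>172))&(S>130)&(qr>0));ptr=ray(qc[:2],K,R,t,.042)
sr=np.zeros_like(S);cv2.circle(sr,(287,90),14,1,-1)
sc=cen((V>235)&(S<30)&(sr>0))
A=lambda a,b:np.arctan2(*(b-a)[[1,0]])
print('ell',e,'shaft',ray((287,88),K,R,t,.082))
print('seat',seat,'foot',foot,[round(np.hypot(*(bx[i]-bx[i-1])[:2]),4) for i in range(4)],[round(A(bx[i],bx[i-1]),3) for i in range(4)])
print('pin',pc,pin,A(seat,pin),np.hypot(*(pin-seat)[:2]));print('ptr',qc,ptr,A(seat,ptr),np.hypot(*(ptr-seat)[:2]))
mr=((H<8)|(H>172))&(S>130);mr[:255]=0;mr[280:]=0;mr[:,:352]=0;mr[:,380:]=0
mc=cen(mr);m=ray(mc[:2],K,R,t,zp+.01)
b=ray((285.5,302),K,R,t,zp+.046)
print('mark',mc,m,'bore',b,'tcp',T,A(b,m),np.hypot(*(m-b)[:2]),s['eef_rot'][2]-np.pi/2)
```

```text
ell ((286.9288330078125, 91.2710952758789), (95.8374252319336, 102.38411712646484), 1.156273365020752) shaft [ 0.51980039 -0.07096223  0.082     ]
seat [ 0.52079044 -0.0688251   0.042     ] foot [ 0.52096237 -0.06646691  0.012     ] [np.float64(0.1145), np.float64(0.106), np.float64(0.1068), np.float64(0.1111)] [np.float64(-1.016), np.float64(-2.66), np.float64(2.176), np.float64(0.556)]
pin (np.float64(320.36842105263156), np.float64(93.84210526315789), 57) [ 0.54691123 -0.08339967  0.051     ] -0.5089402676585407 0.029911769758050807
ptr (np.float64(335.5263157894737), np.float64(129.6315789473684), 19) [ 0.54987506 -0.11793266  0.042     ] -1.0360848474588118 0.05707423258963276
mark (np.float64(367.0833333333333), np.float64(265.96875), 96) [ 0.51865605 -0.18069116  0.19408946] bore [ 0.47941536 -0.16363364  0.23008946] tcp [ 0.47928416 -0.1632547   0.19908946] -0.41004918443969113 0.04278774315583563 -0.4011557446800582
```

```bash
python3 -m pendant '{"translation":[[5,0.1,0],[10,0.1,0],[10,0.1,4],[10,0.1,8],[10,0.1,9.5],[10,0.1,10],[10,0.1,10],[10,0.1,10]],"angular":[[0,0,0.15],[0,0,0.15],[0,0,0.15],[0,0,0.15],[0,0,0.15],[0,0,0.15],[0,0,0.15],[0,0,0.15]],"gripper":[3,3,3,3,3,3,3,3]}'
python3 - <<'E'
from h import *
i,K,R,t=grab('wrist'); s=robot.get_state(); print(s['tcp_pos'],s['ft_force'],s['moment'])
cv2.imwrite('pics/w4.png',cv2.resize(i[150:400,180:400],None,fx=2.3,fy=2.3,interpolation=cv2.INTER_CUBIC)[:,:,::-1])
E
```

```text
time_s: 7.38
tcp_pos: [0.521, -0.0735, 0.1006]
eef_rot: [3.139, -0.001, 1.146]
ft_force: [0.8, -0.8, -2.8]
opening: 0.0334
gripper_force: 60.3
[ 0.52087478 -0.0734951   0.10056551] [ 0.48855837  0.46229281 -2.26320117] [ 0.01010437  0.01808069 -0.02483457]
```

View pics/w4.png

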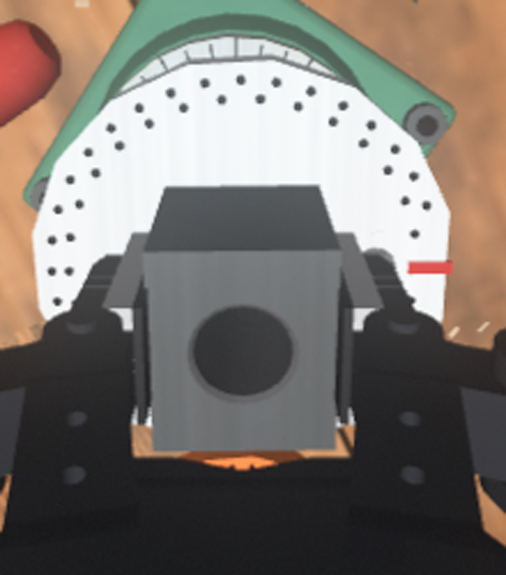

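The held plate is over the head and the bore is dark inside, so the shaft hasn't entered yet. Next I'll let the arm settle and nudge it to the measured axis.

```bash
python3 -m pendant '{"translation":[[0.1,-0.1,0],[0.1,-0.1,0],[0.1,-0.1,0],[0.1,-0.1,0]],"angular":[[0,0,0],[0,0,0],[0,0,0],[0,0,0]],"gripper":[3,3,3,3]}'; python3 -m pendant '{"translation":[[0,0,0.4],[0,0,0.8],[0,0,1.0],[0,0,1.2],[0,0,1.4],[0,0,1.6],[0,0,1.6]],"angular":[[0,0,0],[0,0,0],[0,0,0],[0,0,0],[0,0,0],[0,0,0],[0,0,0]],"gripper":[3,3,3,3,3,3,3]}'
```

```text
time_s: 7.92
tcp_pos: [0.5193, -0.0718, 0.0993]
eef_rot: [3.142, -0.0, 1.147]
ft_force: [0.2, -1.1, -1.7]
opening: 0.0333
gripper_force: 60.3
time_s: 8.8
tcp_pos: [0.5199, -0.071, 0.0831]
eef_rot: [3.141, -0.002, 1.146]
ft_force: [2.2, 5.2, -3.2]
opening: 0.0332
gripper_force: 60.6
```

```bash
python3 -m pendant '{"translation":[[0.06,0,0.4],[0.06,0,0.8],[0.06,0,1.2],[0.06,0,1.4],[0.06,0,1.5],[0.06,0,1.5]],"angular":[[0,0,0],[0,0,0],[0,0,0],[0,0,0],[0,0,0],[0,0,0]],"gripper":[3,3,3,3,3,3]}'
```

```text
time_s: 9.55
tcp_pos: [0.5199, -0.0709, 0.068]
eef_rot: [3.142, -0.001, 1.146]
ft_force: [1.8, 5.1, -2.7]
opening: 0.0334
gripper_force: 60.6
```

```bash
python3 -m pendant '{"translation":[[0.1,0,0.1],[0.1,0,0.2],[0.1,0,0.3],[0.1,0,0.3]],"angular":[[0,0,0],[0,0,0],[0,0,0],[0,0,0]],"gripper":[3,3,3,3]}'
```

```text
time_s: 10.05
tcp_pos: [0.5197, -0.0706, 0.0651]
eef_rot: [-3.141, 0.001, 1.147]
ft_force: [0.7, 1.3, -2.8]
opening: 0.0332
gripper_force: 60.6
```

```bash
python3 -m pendant '{"translation":[[0,0,0.1],[0,0,0.2],[0,0,0.2],[0,0,0.2]],"angular":[[0,0,0],[0,0,0],[0,0,0],[0,0,0]],"gripper":[3,3,3,3]}'
```

```text
time_s: 10.55
tcp_pos: [0.5198, -0.0704, 0.0633]
eef_rot: [-3.141, 0.0, 1.147]
ft_force: [-0.1, 0.0, -3.3]
opening: 0.0334
gripper_force: 60.6
```

```bash
python3 -m pendant '{"translation":[[0,0,0.1],[0,0,0.2],[0,0,0.2],[0,0,0.2]],"angular":[[0,0,0],[0,0,0],[0,0,0],[0,0,0]],"gripper":[3,3,3,3]}'
```

```text
time_s: 11.05
tcp_pos: [0.52, -0.0703, 0.0613]
eef_rot: [-3.142, 0.0, 1.147]
ft_force: [-0.6, -0.5, -2.0]
opening: 0.033
gripper_force: 60.6
```

Already below the off-pin height with no upward force, so it is on the pin. Continuing gently.

```bash
python3 -m pendant '{"translation":[[0,0,0.1],[0,0,0.2],[0,0,0.25],[0,0,0.25]],"angular":[[0,0,0],[0,0,0],[0,0,0],[0,0,0]],"gripper":[3,3,3,3]}'; python3 -m pendant '{"translation":[[0,0,0.05],[0,0,0.1],[0,0,0.15],[0,0,0.15]],"angular":[[0,0,0],[0,0,0],[0,0,0],[0,0,0]],"gripper":[3,3,3,3]}'
```

```text
time_s: 11.55
tcp_pos: [0.52, -0.0703, 0.0587]
eef_rot: [-3.141, 0.0, 1.147]
ft_force: [0.2, 0.5, -2.6]
opening: 0.0334
gripper_force: 60.6
time_s: 12.05
tcp_pos: [0.52, -0.0703, 0.0573]
eef_rot: [-3.141, 0.0, 1.147]
ft_force: [0.0, 0.7, -2.9]
opening: 0.0332
gripper_force: 60.6
```

```bash
python3 -m pendant '{"translation":[[0,0,0.05],[0,0,0.1],[0,0,0.1]],"angular":[[0,0,0],[0,0,0],[0,0,0]],"gripper":[3,3,3]}'
```

```text
time_s: 12.42
tcp_pos: [0.5201, -0.0703, 0.057]
eef_rot: [3.141, -0.0, 1.147]
ft_force: [-1.3, 1.1, 5.1]
opening: 0.0332
gripper_force: 61.5
```

```bash
python3 -m pendant '{"translation":[[0,0,-0.03],[0,0,-0.03],[0,0,-0.03],[0,0,-0.03],[0,0,-0.03]],"angular":[[0,0,0.2],[0,0,0.4],[0,0,0.7],[0,0,1],[0,0,1]],"gripper":[3,3,3,3,3]}'
```

```text
time_s: 13.05
tcp_pos: [0.5209, -0.0699, 0.057]
eef_rot: [3.14, -0.001, 1.006]
ft_force: [0.9, 3.0, 4.3]
opening: 0.0334
gripper_force: 61.3
```

```bash
python3 -m pendant '{"translation":[[0,0,0],[0,0,0],[0,0,0],[0,0,0],[0,0,0],[0,0,0],[0,0,0],[0,0,0],[0,0,0],[0,0,0]],"angular":[[0,0,0.4],[0,0,0.8],[0,0,1.2],[0,0,1.6],[0,0,2],[0,0,2.4],[0,0,2.8],[0,0,3.18],[0,0,3.18],[0,0,3.18]],"gripper":[3,3,3,3,3,3,3,3,3,3]}'
python3 - <<'E'
from h import *
i,K,R,t=grab('wrist','w5.png'); np.savez('w5.npz',K=K,R=R,t=t)
print(robot.get_state()['moment'],[proj(p,K,R,t) for p in((.520+.046*np.cos(1.014),-.0705-.046*np.sin(1.014),.052),(.52+.0555*np.cos(1.014),-.0705-.0555*np.sin(1.014),.042))])
cv2.imwrite('pics/w5c.png',cv2.resize(i[150:400,200:480],None,fx=2.4,fy=2.4,interpolation=cv2.INTER_CUBIC)[:,:,::-1])
E
```

```text
time_s: 14.3
tcp_pos: [0.5214, -0.0706, 0.057]
eef_rot: [3.14, -0.002, 0.564]
ft_force: [3.7, -0.4, 3.9]
opening: 0.0331
gripper_force: 61.3
[ 0.17033758 -0.52490172  0.06035292] [array([371.87546082, 267.13639255]), array([383.95113817, 259.63287937])]
```

View pics/w5c.png

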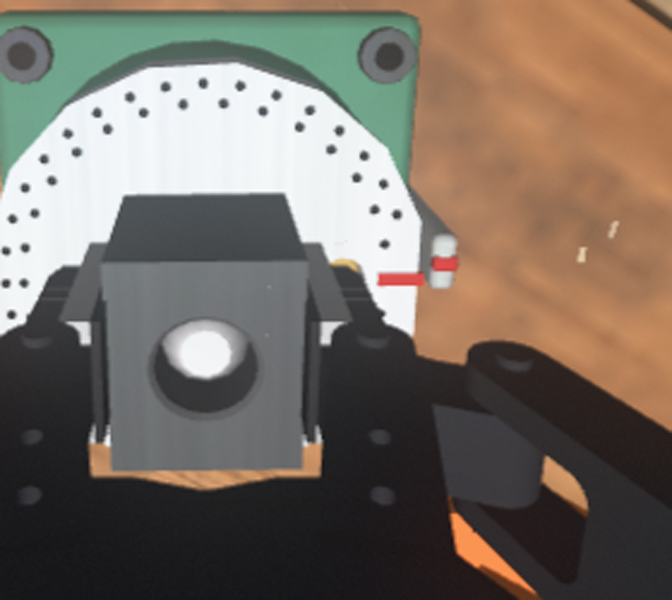

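The pin shows in the hole. The red line end at (424,280) lies on the pointer's radius (red mark at (444,263), lower down), matching the predicted pixels. The foot edge and the line are both horizontal, so it is aligned. Releasing.

```bash
python3 -m pendant '{"translation":[[0,0,0],[0,0,0],[0,0,0],[0,0,0],[0,0,0],[0,0,0],[0,0,-2],[0,0,-5],[0,0,-9],[0,0,-13],[0,0,-15],[0,0,-15]],"angular":[[0,0,0],[0,0,0],[0,0,0],[0,0,0],[0,0,0],[0,0,0],[0,0,0],[0,0,0],[0,0,0],[0,0,0],[0,0,0],[0,0,0]],"gripper":[4.5,6,7.5,7.5,7.5,7.5,7.5,7.5,7.5,7.5,7.5,7.5]}'
python3 - <<'E'
from h import *
i,K,R,t=grab('wrist'); 
cv2.imwrite('pics/w6.png',cv2.resize(i[90:290,180:460],None,fx=2.5,fy=2.5,interpolation=cv2.INTER_CUBIC)[:,:,::-1])
E
```

```text
time_s: 15.85
tcp_pos: [0.5212, -0.0706, 0.2084]
eef_rot: [3.139, -0.003, 0.563]
ft_force: [0.1, 0.2, -0.2]
opening: 0.0747
gripper_force: 0.0
```

View pics/w6.png

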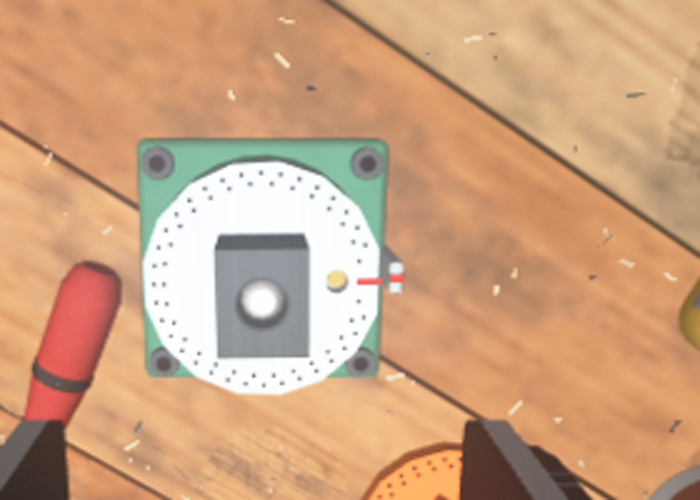

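The plate is home with the pin in its hole at (337,280). The red line at (370,282) points at the pointer at (396,278), and the gripper is clear.

```bash
python3 -c "from bench import robot; print(robot.finish_job())"
```

```text
the job is handed in; nothing more can be done
None
```

I handed the job in at about 16 s: the last picture shows the plate home on the pin with its red line on the pointer and the gripper clear, wrist force readings stayed under about 10 N, and the result wasn't reported back.

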